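# Fit the vial carousel onto the autosampler's keyed drive shaft

### The arm

A 6-joint arm with a two-finger parallel gripper is mounted at the origin on the work surface. World frame = base frame: x ahead of the robot, y to its left, z up, the work surface at z = 0. Lengths are in mm, angles in rad, forces in N, time in s.
With the tool pointing down it reaches from about 325 to 925 mm from the base axis. Payload 3.1 kg.
Tool frame: the origin (TCP) lies midway between the tips of the shut fingers; the grasp point (between the pads) lies 19 mm behind it; y points along the fingers, z is the direction in which the jaws open and shut, and the axes are right-handed (so a half turn about y gives the same grasp; the last joint's range is limited). The gripper opens to 85 mm and grips with 20 to 120 N. Pads are 22 mm wide; open, the fingers measure 114 mm over their backs; the gripper's body (76 mm by 85 mm) begins 54 mm behind the grasp point. The pads swing forward as they close: fully open they stand 13 mm farther back than shut.
Start: joints at [1.074, 0.217, 1.613, -0, 1.311, -0.112], TCP at [234.591, 579.315, 231.3] pointing down, gripper open.
Joint ranges: [-2.75, 2.75], [-0.78, 2.1], [0.31, 2.55], [-1.13, 4.27], [0.13, 2.63], [-2.58, 2.58]. Speed limits (rad/s): [2.79, 2.79, 3.14, 3.14, 3.14, 3.14].

### API

Orientations are given as a rotation vector (axis times angle).
In Python, from cell import env, optics gives the robot as it stands.
- The arm moves only by the shell command python3 -m crank 'ROWS' [OPENING] [FORCE]. ROWS is JSON, a list of rows, each a list of 4 numbers: the shift along the tool's x, y, z in cm, then the turn about the tool's y in degrees. In form: [[tx, ty, tz, yaw], ...]. A call has 1 to 5 rows; each row shifts and turns the commanded pose from where the row before left it, along the tool's axes as they then stand; what a row does not reach is not made up. A row lasts 1/8 s, in which the tool goes at most 62.5 mm and 10.7 degrees, less where a joint would pass 70% of its speed; a pose out of reach is approached as far as the arm can. A call is refused whole if a number of a shift passes 6.25 or a number of a turn 10.7, either way. A call with a gripper value outside its range is refused whole. OPENING is the gripper's target within -1 to 1 (shut at 1, half-way at 0, fully open at -1), set as the call begins (- or left out, the last holds). The fingers move at their own pace and stop on an object; FORCE is the grip in N (left out, the last holds). Time passes only in rows, so rows that do not move let the fingers close. It gives the time, the measured TCP pose, the force and the opening at its end, in the units of the state.
- env.get_state(): the state, without advancing time (a new reading comes with each control period).
- optics.snapshot(name): name is "scene" or "top" or "wrist"; returns a dict with "color" (400x640x3 uint8, red, green, blue), "fx", "fy", "cx", "cy" (pixels), "xyz" and "orientation" of the camera in the world; the wrist camera has in their place "hand_eye" (4x4, takes a point from camera to tool coordinates, whose origin is the TCP and whose axes are the tool frame's). Camera axes: x right, y up, looking along -z (the intrinsics and any distortion apply to the point x, -y, -z); pixel columns grow to the right and rows downward; lengths in mm; the calibration is good to about 2 mm. A picture is of the moment at which its call begins: read the wrist's pose just before it. There is no depth.
- env.job_done(): hands the job in, once; it reports no verdict.
The state is a dict: "t": time; "joints": joint angles; "qd": joint speeds; "tau": joint torques, N m; "eef_pos": TCP position; "ee_rot": TCP orientation; "contact_force": force on the tool from outside, world axes, zero at the start; "ft_torque": the same for the moment, N m; "gripper_width": finger opening in mm.
Only numpy, scipy, OpenCV 4.12 (cv2) and the standard library are available. Lean on these libraries where they do the work, as an engineer would, in place of code of your own. Each camera call takes 0.05 s, during which the arm holds its last target.

### The job

Lift the vial carousel by the fin on its top and fit it onto the keyed shaft of the autosampler, turning it until its keyways line up with the teeth on the shaft so that it slides fully home on the flange. Keep the carousel upright, let go of it, and leave the other things on the bench where they are.

Things in the scene. Friction and masses are not known exactly. Their poses are not given: they have to be found in the camera images.
- carousel_center (a point): Loose vial carousel (0.4 to 0.65 kg, 100 mm tall), this point on its upright axis, half-way up. A grey boss 68 mm across, 46 mm tall, which it stands on; over it a white disc 180 mm across, 8 mm thick; on the disc 16 fixed vials 78 mm from the axis, rising 18 mm above it; a grey upright fin in the middle of the top. z is up, x along the fin. A half turn makes no difference.
- carousel_fin (a point): Middle of the carousel's fin, the place to grip: 30 mm above carousel_center, 80 mm above the underside. The fin is 62 mm long along x, 22 mm thick along y, and 46 mm tall (from the disc, 26 mm below this point, to 20 mm above it).
- carousel_socket (a point): Middle of the carousel's underside, at the mouth of its socket, 50 mm below carousel_center. The boss is open below: a square bore of 26 mm side with two opposite keyways 14 mm wide that run along +x and -x (in line with the fin) to 24 mm from the axis; bore and keyways are 46 mm deep.
- shaft_foot (a point): On the axis of the autosampler's upright steel shaft, at the top face of its black flange (84 mm across), 66 mm above the bench; the carousel's underside rests here when home. Round core 22 mm across, 40 mm tall, its last 7 mm tapering to 14 mm. Two teeth along this point's +x and -x, 10 mm thick, round-crested, reach 20 mm from the axis and 26 mm up. z is up.
- sampler: Autosampler, a fixed white box 58 mm high, 265 mm along its x and 220 mm along y; origin on the bench under the shaft. A ridge 90 mm high begins 115 mm from the shaft axis on its +x side, away from the robot. The shaft turns in it only stiffly (about 0.3 N m) and stays where it is left.
- bottle_a: White bottle, 72 mm across, 150 mm tall, a bystander; origin at the centre of its underside.
- bottle_b: White bottle, 72 mm across, 150 mm tall, a bystander; origin at the centre of its underside.
- beaker: Glass beaker, 80 mm across, 100 mm tall, a bystander; origin at the centre of its underside.
- tray: Grey divided tray, 160 by 100 by 50 mm, a bystander; origin at the centre of its underside.
Mind the look-alikes: they are no part of the job. Leave any orange or purple look-alike of the part that bears carousel_center alone.

How it is judged (in metres and radians):
At the end, for the whole second after the job is handed in: The carousel sits fully home on the shaft's flange (its underside within 4 mm of the flange, its axis within 6 mm of the shaft's, its fin in line with the teeth within 0.25 rad, upright within 0.08 rad), released; each bystander is within 30 mm of where it stood (z of carousel_center in the frame of shaft_foot between 0.046 and 0.054 m and horizontal distance between carousel_center and shaft_foot below 0.006 m and angle between the x axis of carousel_center and the x axis of shaft_foot, either way round below 0.25 rad and angle between carousel_center's own z axis and vertical below 0.08 rad and distance of each of bottle_a, bottle_b, beaker, tray from where it was at the start of the episode below 0.03 m); the robot touches nothing.
It fails at once if the carousel is tipped by more than 0.5 rad (angle between carousel_center's own z axis and vertical above 0.5 rad).
It fails at once if a bystander is knocked over (angle between any of bottle_a, bottle_b, beaker, tray's own z axis and vertical above 0.5 rad).
It also fails if it takes over 51 s, if anything falls off the work surface, if the arm or the gripper's body presses on something with over 40 N, if the wrist force passes 120 N, or if a joint passes its speed limit or range.

## Working session

There is one attempt and no reset: what is moved stays moved. The work goes in short steps, Python scripts to look and compute and a shell command to move; the robot and the scene stay as the last step left them, time stands still between calls to the robot, and variables do not carry over. Pictures are saved under pics/ and viewed, and the job is handed in when it is done.

```bash
ls; mkdir -p pics
cat > look.py <<'E'
from cell import env, optics
import cv2, sys, pickle
def snap(name,tag):
    st=env.get_state(); s=optics.snapshot(name)
    cv2.imwrite(f'pics/{tag}.png', s['color'][:,:,::-1]); pickle.dump((st,s),open(f'pics/{tag}.pkl','wb'))
    return st,s
E
python3 - <<'E'
from look import *
import numpy as np
for n in ['scene','top','wrist']:
    st,s=snap(n,n+'0')
    print({k:(np.round(v,3).tolist() if not isinstance(v,str) else v) for k,v in s.items() if k!='color'})
print(st)
E
```

```text
pics
{'fx': 486.935, 'fy': 486.935, 'cx': 320.354, 'cy': 189.795, 'xyz': [1281.139, -108.398, 1379.99], 'orientation': [0.448, 0.368, 1.399]}
{'fx': 485.788, 'fy': 485.788, 'cx': 310.037, 'cy': 196.235, 'xyz': [236.788, 14.109, 1881.521], 'orientation': [0.118, -0.122, -1.55]}
{'fx': 313.969, 'fy': 313.969, 'cx': 320.243, 'cy': 203.23, 'hand_eye': [[0.0, -0.956, -0.294, -74.786], [0.001, 0.294, -0.956, -142.448], [1.0, -0.0, 0.001, 1.433], [0.0, 0.0, 0.0, 1.0]]}
{'t': 0.1, 'joints': array([ 1.07379707e+00,  2.17712684e-01,  1.61480370e+00, -1.10418960e-06,
        1.31130393e+00, -1.12192990e-01]), 'qd': array([-0.00146184, -0.00204081, -0.00183098,  0.00030471,  0.00028586,
       -0.0002495 ]), 'tau': array([-1.30542794e-03, -3.98069680e+01, -3.04970455e+01, -2.08692827e-04,
        4.09910470e-03, -8.95080831e-06]), 'eef_pos': array([234.22846486, 578.64162882, 230.06210406]), 'ee_rot': array([-1.5517636 ,  0.3025033 , -0.30144984]), 'contact_force': array([ 0.39672725, -0.22002866, -0.25877047]), 'ft_torque': array([ 0.0043165 ,  0.06877025, -0.03170589]), 'gripper_width': 84.96982189846415}
```

View pics/scene0.png

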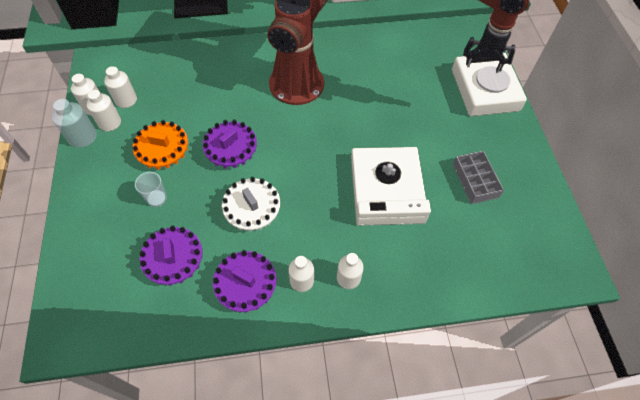

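View pics/top0.png

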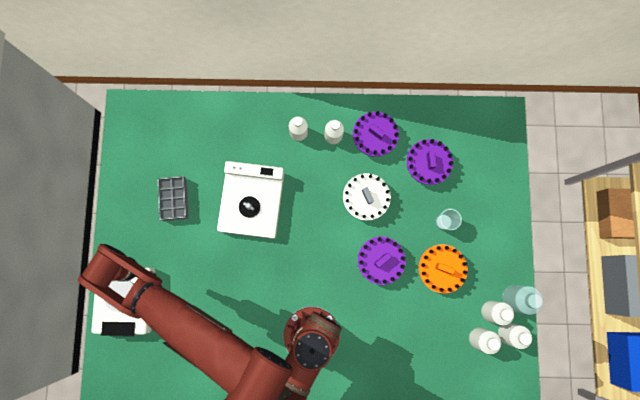

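View pics/wrist0.png

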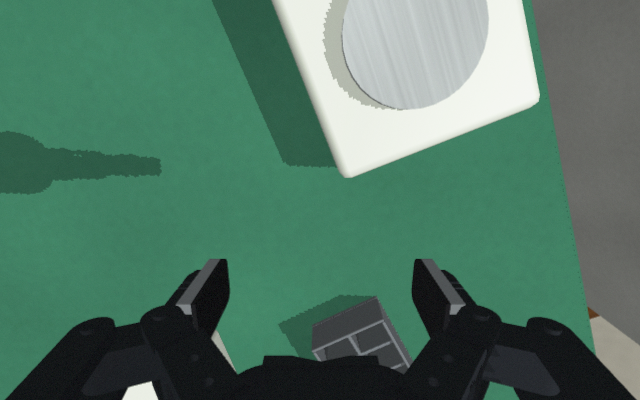

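The white disc with a grey fin (scene 250,203; top 367,196) fits the description. The purple ones (top 376,133; 430,161; 382,261) and the orange one (443,268) are the look-alikes. The autosampler is at top (250,202), and the white unit with a plate under the gripper is something else. I'll enlarge the crops to confirm.

Run:
```python
import cv2,numpy as np
t=cv2.imread('pics/top0.png');s=cv2.imread('pics/scene0.png')
def c(i,x,y,w,h,f):return cv2.resize(i[y:y+h,x:x+w],None,fx=f,fy=f,interpolation=cv2.INTER_CUBIC)
a=np.hstack([c(t,337,166,60,60,6.5),c(t,220,175,60,60,6.5)])
cv2.imwrite('pics/crop_top.png',a)
a=np.hstack([c(s,215,165,70,70,5.5),c(s,352,140,70,70,5.5)])
cv2.imwrite('pics/crop_scene.png',a)
```

```text
(no output)
```

View pics/crop_top.png

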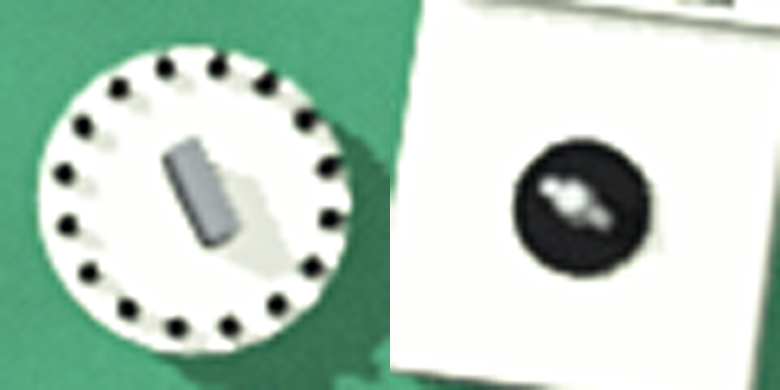

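View pics/crop_scene.png

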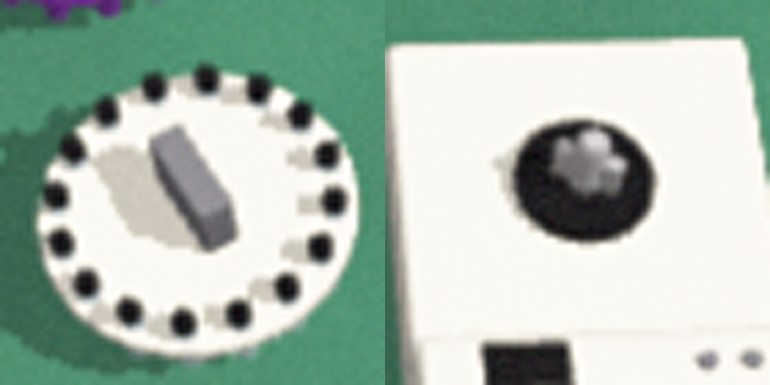

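Confirmed: a white disc with a grey fin and 16 vials, and a shaft with teeth on a black flange. Next I turn these pixels into positions from both views.

```bash
cat >> look.py <<'E'
import numpy as np
from scipy.spatial.transform import Rotation as R
def cam(p):
    st,s=pickle.load(open(f'pics/{p}.pkl','rb'))
    if 'hand_eye' in s:
        T=np.eye(4);T[:3,:3]=R.from_rotvec(st['ee_rot']).as_matrix();T[:3,3]=st['eef_pos'];C=T@s['hand_eye']
    else:
        C=np.eye(4);C[:3,:3]=R.from_rotvec(s['orientation']).as_matrix();C[:3,3]=s['xyz']
    return s,C
def back(p,uv,z):
    s,C=cam(p);uv=np.atleast_2d(uv).astype(float)
    d=np.c_[(uv[:,0]-s['cx'])/s['fx'],-(uv[:,1]-s['cy'])/s['fy'],-np.ones(len(uv))]@C[:3,:3].T
    k=(z-C[2,3])/d[:,2]
    return C[:3,3]+d*k[:,None]
def proj(p,X):
    s,C=cam(p);X=np.atleast_2d(X).astype(float);c=(X-C[:3,3])@C[:3,:3]
    return np.c_[s['fx']*c[:,0]/-c[:,2]+s['cx'],-s['fy']*c[:,1]/-c[:,2]+s['cy']]
def circ(P):
    A=np.c_[2*P[:,:2],np.ones(len(P))];x=np.linalg.lstsq(A,(P[:,:2]**2).sum(1),rcond=None)[0]
    c=x[:2];return c,np.sqrt(x[2]+c@c)
E
python3 - <<'E'
from look import *
def ct(a,o,f): return np.array(a)/f+np.array(o)-0.5*(1-1/f)
# vial tops by eye
vt=ct([(166,68),(218,67),(265,84),(305,119),(327,167),(330,219),(313,267),(278,304),(230,326),(177,327),(128,309),(88,272),(67,224),(64,174),(83,126),(119,88)],(337,166),6.5)
vs=ct([(206,80),(259,91),(300,115),(327,155),(334,201),(321,247),(287,288),(238,315),(183,322),(129,312),(86,284),(61,243),(56,196),(73,149),(107,112),(154,88)],(215,165),5.5)
for n,v in (('top0',vt),('scene0',vs)):
    print(n,circ(back(n,v,69)))
f=back('top0',ct([(163,152),(193,138),(241,232),(212,247)],(337,166),6.5),100);print('fin top',f,f.mean(0))
f=back('scene0',ct([(150,140),(180,126),(233,200),(204,216)],(215,165),5.5),100);print('fin scene',f,f.mean(0))
# flange
ft=ct([(193,138),(193,277),(123,208),(262,208)],(220,175),6.5)
fs=ct([(200,120),(200,242),(129,180),(271,182)],(352,140),5.5)
for n,v in (('top0',ft),('scene0',fs)): print(n,circ(back(n,v,66)))
t=back('top0',ct([(155,187),(217,220)],(220,175),6.5),90);print(t)
for n,v,z in (('scene0',(302,273),100),('top0',(298,128),140),('top0',(334,131),140),('top0',(172,198),50),('top0',(448,220),90)): print(back(n,v,z))
for n,v,z in (('top0',[(227,162),(285,168),(275,238),(218,232)],58),): print(back(n,v,z))
E
```

```text
top0 (array([ 522.55868663, -202.22406363]), np.float64(77.90808491822398))
scene0 (array([ 529.7408589 , -200.61754098]), np.float64(77.7593048456597))
fin top [[ 542.88994736 -178.87330781  100.        ]
 [ 551.33475881 -196.05259835  100.        ]
 [ 497.417979   -223.4180177   100.        ]
 [ 488.48500628 -206.86635583  100.        ]] [ 520.03192286 -201.30256993  100.        ]
fin scene [[ 507.32096387 -220.75470777  100.        ]
 [ 500.45030831 -203.7780574   100.        ]
 [ 551.21522407 -178.13229922  100.        ]
 [ 559.12739292 -194.47241437  100.        ]] [ 529.52847229 -199.28436969  100.        ]
top0 (array([474.19826808, 241.16449697]), np.float64(40.45400150984042))
scene0 (array([481.31129558, 243.44948741]), np.float64(41.891263786471846))
[[482.37443906 260.0597974   90.        ]
 [463.97440341 223.91008635  90.        ]]
[[795.67936259 -71.40876471 100.        ]]
[[761.02557455  61.79192947 140.        ]]
[[751.99750211 -71.79753684 140.        ]]
[[503.53232543 538.21493785  50.        ]]
[[ 433.65976906 -500.28260182   90.        ]]
[[645.74327347 333.58430468  58.        ]
 [626.28620664 110.47698196  58.        ]
 [357.83877862 141.16364322  58.        ]
 [376.53894031 355.64286381  58.        ]]
```

```bash
cat >> look.py <<'E'
def plan(target,finang=None):
    st=env.get_state();M=R.from_rotvec(st['ee_rot']).as_matrix()
    print('t',st['t'],'pos',np.round(st['eef_pos'],1),'j',np.round(st['joints'],2),'F',np.round(st['contact_force'],1),'w',round(st['gripper_width'],1))
    print('tool x,y,z',np.round(M.T,3).tolist(), 'shift cm',np.round(M.T@(np.array(target)-st['eef_pos'])/10,2))
    if finang is not None:
        # tool x (horizontal) must lie along fin
        a=np.degrees(np.arctan2(M[1,0],M[0,0])); d=(finang-a+90)%180-90
        # turn about tool y (down): positive turn lowers world yaw
        print('tool x ang',round(a,1),'turn about y',round(-d,1),'or',round(-d+180*np.sign(d),1))
E
python3 - <<'E'
from look import *
plan((478,242,230),63)
plan((526,-201,230),27)
E
```

```text
t 0.15 pos [234.3 578.8 230.3] j [ 1.07  0.22  1.61  0.    1.31 -0.11] F [-0.5 -1.   0.7] w 85.2
tool x,y,z [[0.927, -0.375, -0.0], [-0.001, -0.002, -1.0], [0.375, 0.927, -0.002]] shift cm [ 35.23   0.06 -22.06]
tool x ang -22.0 turn about y -85.0 or 95.0
t 0.15 pos [234.3 578.8 230.3] j [ 1.07  0.22  1.61  0.    1.31 -0.11] F [-0.5 -1.   0.7] w 85.2
tool x,y,z [[0.927, -0.375, -0.0], [-0.001, -0.002, -1.0], [0.375, 0.927, -0.002]] shift cm [ 56.31   0.13 -61.32]
tool x ang -22.0 turn about y -49.0 or 131.0
```

```bash
python3 -m crank '[[5.0,0,-3.1,0],[5.0,0,-3.1,0],[5.0,0,-3.1,0],[5.0,0,-3.1,0],[5.0,0,-3.1,0]]' -1; python3 -m crank '[[5.0,0,-3.1,0],[5.0,0,-3.1,0],[0,0,0,10],[0,0,0,10],[0,0,0,10]]'; python3 -m crank '[[0,0,0,10],[0,0,0,10],[0,0,0,10],[0,0,0,10],[0,0,0,10]]';python3 -m crank '[[0,0,0,10],[0,0,0,5],[0,0,0,0],[0,0,0,0]]'
python3 - <<'E'
from look import *
plan((478,242,230),63)
st,s=snap('wrist','w1')
E
```

```text
t: 0.78
eef_pos: [408.8, 340.1, 231.1]
ee_rot: [-1.55, 0.302, -0.302]
contact_force: [-0.0, 0.0, -0.4]
gripper_width: 85.5
t: 1.4
eef_pos: [477.4, 246.3, 230.8]
ee_rot: [-1.451, 0.715, -0.714]
contact_force: [0.5, 0.5, 0.4]
gripper_width: 85.4
t: 2.02
eef_pos: [477.2, 246.7, 230.8]
ee_rot: [-1.1, 1.367, -1.366]
contact_force: [0.3, 0.1, 0.2]
gripper_width: 85.5
t: 2.52
eef_pos: [477.4, 246.7, 231.1]
ee_rot: [-0.949, 1.547, -1.547]
contact_force: [-0.3, 0.8, -0.2]
gripper_width: 85.4
t 2.525 pos [477.4 246.7 231.1] j [ 0.35  0.03  1.82 -0.    1.29  0.82] F [-0.3  0.8 -0.2] w 85.4
tool x,y,z [[-0.454, -0.891, 0.0], [-0.0, -0.0, -1.0], [0.891, -0.454, -0.0]] shift cm [0.39 0.11 0.27]
tool x ang -117.0 turn about y 0.0 or -180.0
```

View pics/w1.png

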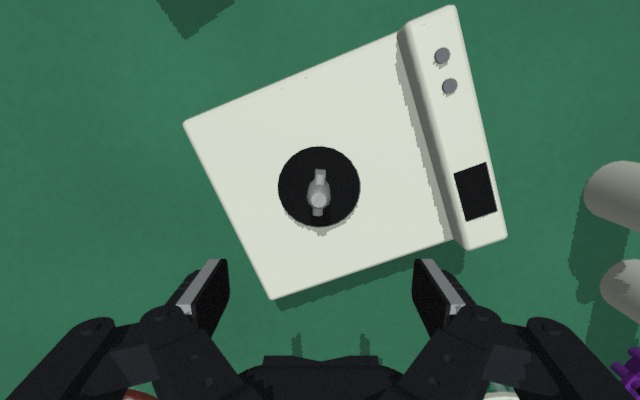

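The sampler shows with its flange at about (319,187) and the teeth running nearly along the image column, which is the tool x axis. Enlarging.

Run:
```python
import cv2
t=cv2.imread('pics/w1.png')
cv2.imwrite('pics/w1c.png',cv2.resize(t[137:237,270:370],None,fx=6,fy=6,interpolation=cv2.INTER_CUBIC))
```

```text
(no output)
```

View pics/w1c.png

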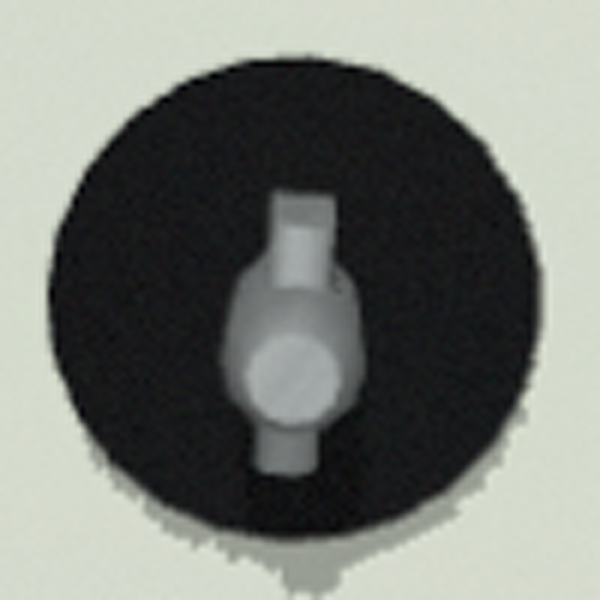

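Run:
```python
from look import *
def ct(a,o,f): return np.array(a)/f+np.array(o)-0.5*(1-1/f)
o=(270,137)
print('flange',circ(back('w1',ct([(50,296),(542,290),(296,57),(294,540),(120,135),(467,128),(121,468),(468,467)],o,6),66)))
print('tip',back('w1',ct([(293,380)],o,6),106), circ(back('w1',ct([(245,380),(340,380),(293,333),(293,427)],o,6),106)))
t=back('w1',ct([(302,226),(286,470)],o,6),92);d=t[0]-t[1];print('teeth',t,t.mean(0),np.hypot(*d[:2]),np.degrees(np.arctan2(d[1],d[0])))
t=back('w1',ct([(303,193),(286,472)],o,6),[66,92]);d=t[0]-t[1];print(t,np.degrees(np.arctan2(d[1],d[0])))
b=back('w1',[(184,124),(271,299)],58);d=b[1]-b[0];print('box edge',b,np.degrees(np.arctan2(d[1],d[0])))
```

```text
flange (array([475.28472728, 245.20455106]), np.float64(41.42539426062348))
tip [[474.75353203 244.69804418 106.        ]] (array([474.66294321, 244.68068493]), np.float64(7.151690494391667))
teeth [[485.13031472 262.15545151  92.        ]
 [465.03693753 228.29945779  92.        ]] [475.08362612 245.22745465  92.        ] 39.36968526216655 59.31106311006824
[[485.28614203 262.15349905  66.        ]
 [464.88400782 228.00119585  92.        ]] 59.146463682784066
box edge [[386.32880528 360.40933301  58.        ]
 [364.29491861 150.21015343  58.        ]] -95.98411001100405
```

Flange, tip and teeth agree: shaft at (475,245), teeth at 59.3°, with radii of 41.4 and 7.2 mm that match the sizes given. On to the carousel.

```bash
python3 -m crank '[[4.7,0,3.1,0],[4.7,0,3.1,0],[4.7,0,3.1,0],[4.7,0,3.1,0],[4.7,0,3.1,0]]' >/dev/null; python3 -m crank '[[4.7,0,3.1,0],[4.7,0,3.1,0],[4.7,0,3.1,0],[0,0,0,10],[0,0,0,10]]'; python3 -m crank '[[0,0,0,10],[0,0,0,6],[0,0,0,0],[0,0,0,0]]'
python3 - <<'E'
from look import *
plan((526,-201,230),27)
st,s=snap('wrist','w2')
E
```

```text
t: 3.82
eef_pos: [527.3, -202.0, 231.1]
ee_rot: [-0.696, 1.788, -1.788]
contact_force: [0.4, -0.4, 0.2]
gripper_width: 85.2
t: 4.32
eef_pos: [527.4, -200.8, 231.3]
ee_rot: [-0.471, 1.958, -1.958]
contact_force: [-1.0, 0.1, -0.1]
gripper_width: 85.4
t 4.325 pos [ 527.4 -200.8  231.3] j [-0.49  0.09  1.76 -0.    1.29  0.61] F [-1.   0.1 -0.1] w 85.4
tool x,y,z [[-0.891, -0.455, 0.0], [-0.0, 0.0, -1.0], [0.455, -0.891, -0.0]] shift cm [ 0.14  0.13 -0.05]
tool x ang -152.9 turn about y 0.1 or -179.9
```

View pics/w2.png

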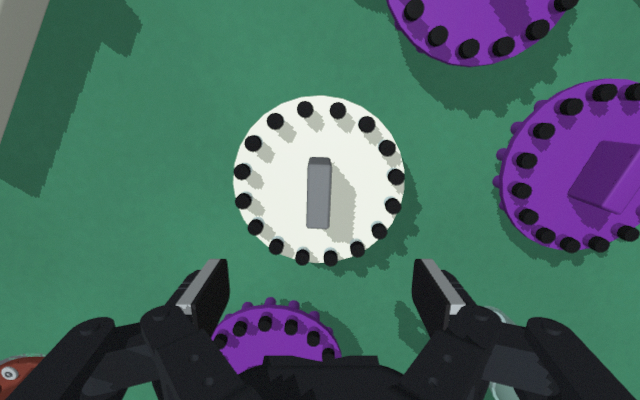

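The white carousel sits at (319,180) with its fin at (318,193), nearly along the image column. A purple look-alike lies near the lower left. Enlarging the fin.

Run:
```python
import cv2
t=cv2.imread('pics/w2.png')
cv2.imwrite('pics/w2c.png',cv2.resize(t[145:240,270:365],None,fx=6,fy=6,interpolation=cv2.INTER_CUBIC))
```

```text
(no output)
```

View pics/w2c.png

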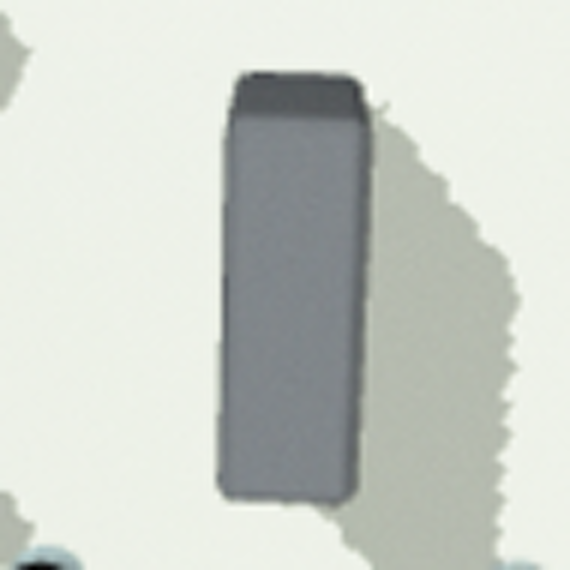

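Run:
```python
from look import *
def ct(a,o,f): return np.array(a)/f+np.array(o)-0.5*(1-1/f)
o=(270,145)
f=back('w2',ct([(229,116),(368,120),(356,502),(219,497)],o,6),100)
c=f.mean(0);d=(f[0]+f[1]-f[2]-f[3])/2
print('fin',f,c,'len',np.hypot(*d[:2]),'wid',np.linalg.norm(f[0]-f[1]),np.linalg.norm(f[2]-f[3]),np.degrees(np.arctan2(d[1],d[0])))
v=[(305,108),(338,110),(367,124),(387,148),(396,177),(393,206),(379,231),(357,249),(330,258),(302,257),(276,246),(255,227),(243,201),(242,171),(253,143),(275,121)]
print('vials',circ(back('w2',v,71)))
ang=np.degrees(np.arctan2(d[1],d[0]))
plan((*c[:2],61),ang)
```

```text
fin [[ 547.19682017 -177.79362831  100.        ]
 [ 555.92553715 -196.19276377  100.        ]
 [ 501.87553795 -222.36520844  100.        ]
 [ 492.91810381 -202.97178915  100.        ]] [ 524.47899977 -199.83084742  100.        ] len 59.941628483332934 wid 20.36464302253377 21.362123913139808 25.362158574535698
vials (array([ 524.81616082, -199.8053327 ]), np.float64(77.15638882241447))
t 4.375 pos [ 527.4 -200.8  231.3] j [-0.49  0.09  1.76  0.    1.29  0.61] F [ 0.4 -0.2  0.4] w 85.5
tool x,y,z [[-0.891, -0.455, 0.0], [-0.0, 0.0, -1.0], [0.455, -0.891, -0.0]] shift cm [ 0.22 17.03 -0.22]
tool x ang -153.0 turn about y 1.7 or -178.3
```

```bash
python3 -m crank '[[0.2,3,-0.2,1.7],[0,5,0,0],[0,4,0,0],[0,2,0,0],[0,1,0,0]]'; python3 -m crank '[[0,0.8,0,0],[0,1,0,0],[0,0,0,0],[0,0,0,0]]'
python3 - <<'E'
from look import *
plan((524.6,-199.8,63),25.4)
E
```

```text
t: 5.0
eef_pos: [523.9, -199.5, 79.7]
ee_rot: [-0.446, 1.979, -1.976]
contact_force: [-0.3, -0.0, -0.3]
gripper_width: 85.1
t: 5.5
eef_pos: [525.2, -200.2, 63.8]
ee_rot: [-0.442, 1.976, -1.978]
contact_force: [-0.1, 0.4, -0.5]
gripper_width: 85.3
t 5.5 pos [ 525.2 -200.2   63.8] j [-0.49  0.29  1.88 -0.    0.98  0.64] F [-0.1  0.4 -0.5] w 85.3
tool x,y,z [[-0.904, -0.427, -0.001], [0.001, -0.0, -1.0], [0.427, -0.904, 0.001]] shift cm [ 0.04  0.08 -0.06]
tool x ang -154.7 turn about y -0.1 or 179.9
```

```bash
python3 -m crank '[[0,0,0,0],[0,0,0,0],[0,0,0,0],[0,0,0,0],[0,0,0,0]]' 1 90; python3 -m crank '[[0,0,0,0],[0,0,0,0],[0,0,0,0]]'
python3 - <<'E'
from look import *
plan((475,245,200),59.3)
snap('wrist','w3')
E
```

```text
t: 6.12
eef_pos: [525.2, -200.3, 63.6]
ee_rot: [-0.442, 1.976, -1.978]
contact_force: [1.7, -0.9, 0.6]
gripper_width: 21.6
t: 6.5
eef_pos: [525.2, -200.3, 63.6]
ee_rot: [-0.442, 1.976, -1.978]
contact_force: [1.4, -1.1, 1.3]
gripper_width: 21.0
t 6.5 pos [ 525.2 -200.3   63.6] j [-0.49  0.29  1.88 -0.    0.98  0.64] F [ 1.4 -1.1  1.3] w 21.0
tool x,y,z [[-0.904, -0.427, -0.001], [0.001, -0.001, -1.0], [0.427, -0.904, 0.001]] shift cm [-14.47 -13.67 -42.4 ]
tool x ang -154.7 turn about y -34.0 or 146.0
```

View pics/w3.png

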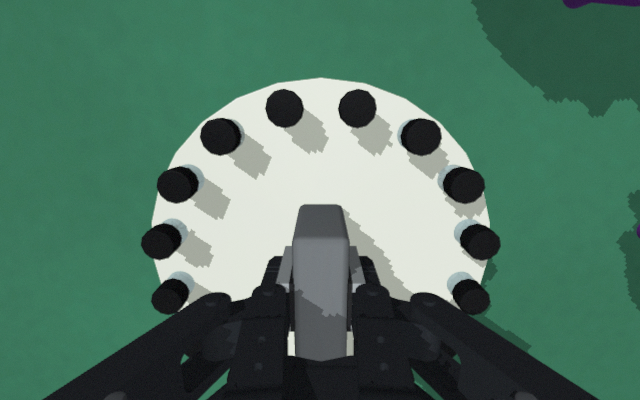

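The gripper holds at 21 mm, as a 22 mm fin should give. Lifting.

```bash
python3 -m crank '[[0,-1,0,0],[0,-2,0,0],[0,-3,0,0],[0,-3,0,0],[0,-3,0,0]]'; python3 -m crank '[[0,-1.5,0,0],[0,-0.5,0,0],[0,0,0,0],[0,0,0,0]]'
python3 - <<'E'
from look import *
plan((475,245,200),59.3)
snap('wrist','w4');snap('scene','s4')
E
```

```text
t: 7.18
eef_pos: [522.6, -198.5, 182.1]
ee_rot: [-0.448, 1.983, -1.975]
contact_force: [0.4, 0.3, -5.2]
gripper_width: 20.6
t: 7.68
eef_pos: [523.7, -199.4, 201.5]
ee_rot: [-0.446, 1.981, -1.976]
contact_force: [-0.7, -0.3, -6.2]
gripper_width: 20.8
t 7.675 pos [ 523.7 -199.4  201.5] j [-0.49  0.11  1.79  0.    1.24  0.64] F [-0.7 -0.3 -6.2] w 20.8
tool x,y,z [[-0.904, -0.427, 0.002], [-0.003, 0.002, -1.0], [0.427, -0.904, -0.003]] shift cm [-14.56   0.23 -42.27]
tool x ang -154.7 turn about y -34.0 or 146.0
```

View pics/w4.png

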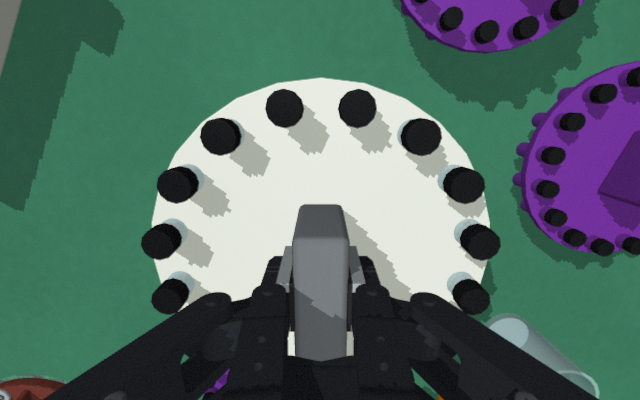

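View pics/s4.png

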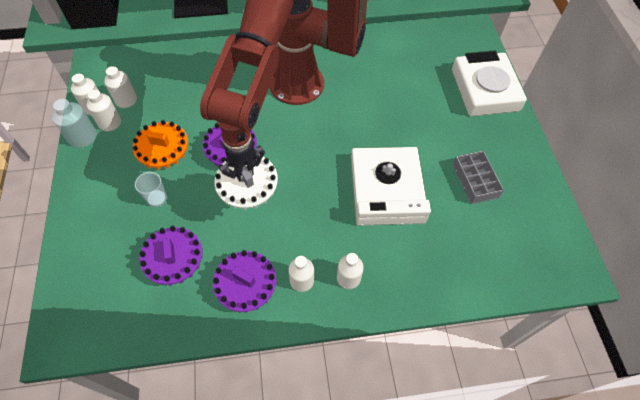

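The carousel lifted cleanly and hangs straight, with no slip between w3 and w4 (6 N of weight). Carrying it to the shaft.

```bash
python3 - <<'E'
from look import *
v=[(284,108),(357,108),(421,136),(221,136),(177,185),(464,185),(161,242),(480,242)]
st=pickle.load(open('pics/w4.pkl','rb'))[0]
c,r=circ(back('w4',v,72+st['eef_pos'][2]-63.6));print(c,r,st['eef_pos'])
M=R.from_rotvec(st['ee_rot']).as_matrix();print((M.T@(np.r_[c,0]-np.r_[st['eef_pos'][:2],0])))
E
python3 -m crank '[[-0.7,0,-2,0],[-1.4,0,-4,0],[-1.6,0,-4.6,0],[-1.6,0,-4.6,0],[-1.6,0,-4.6,0]]'; python3 -m crank '[[-1.6,0,-4.6,0],[-1.6,0,-4.6,0],[-1.6,0,-4.6,0],[-1.4,0,-4,0],[-1,0,-3,0]]';python3 -m crank '[[-0.4,0,-1.5,0],[0,0,0,-5],[0,0,0,-8],[0,0,0,-8],[0,0,0,-8]]';python3 -m crank '[[0,0,0,-5],[0,0,0,0],[0,0,0,0]]'
python3 - <<'E'
from look import *
plan((475,245,200),59.3)
snap('wrist','w5');snap('scene','s5')
E
```

```text
[ 525.00968706 -198.13630666] 75.46560154972464 [ 523.66007551 -199.37799486  201.46331706]
[-1.75034064 -0.00205206 -0.54730647]
t: 8.4
eef_pos: [501.7, 10.9, 203.1]
ee_rot: [-0.443, 1.978, -1.976]
contact_force: [0.6, 0.1, -5.8]
gripper_width: 21.1
t: 9.02
eef_pos: [477.6, 229.9, 203.1]
ee_rot: [-0.445, 1.977, -1.976]
contact_force: [1.3, 0.4, -4.9]
gripper_width: 21.0
t: 9.65
eef_pos: [475.8, 242.2, 203.0]
ee_rot: [-0.851, 1.649, -1.65]
contact_force: [0.2, -0.0, -5.4]
gripper_width: 21.1
t: 10.02
eef_pos: [476.1, 242.4, 203.2]
ee_rot: [-0.905, 1.594, -1.594]
contact_force: [0.2, 0.0, -6.3]
gripper_width: 20.9
t 10.025 pos [476.1 242.4 203.2] j [ 0.34  0.05  1.85 -0.    1.24  0.88] F [ 0.2  0.  -6.3] w 20.9
tool x,y,z [[-0.513, -0.859, 0.0], [-0.0, -0.0, -1.0], [0.859, -0.513, -0.0]] shift cm [-0.17  0.32 -0.22]
tool x ang -120.8 turn about y -0.1 or 179.9
```

View pics/s5.png

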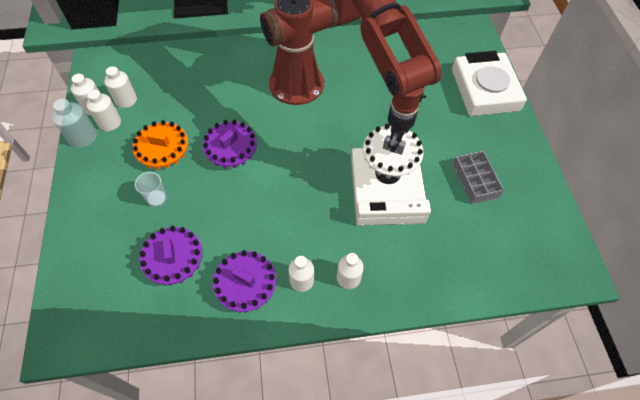

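```bash
python3 -m crank '[[-0.2,1,-0.16,0],[0,1,0,0],[0,0.7,0,0],[0,0,0,0],[0,0,0,0]]'
python3 - <<'E'
from look import *
plan((475.8,245,129.6),59.3)
snap('scene','s6')
import cv2
t=cv2.imread('pics/s6.png');cv2.imwrite('pics/s6c.png',cv2.resize(t[110:210,335:445],None,fx=6,fy=6,interpolation=cv2.INTER_CUBIC))
E
```

```text
t: 10.75
eef_pos: [476.1, 245.2, 176.4]
ee_rot: [-0.905, 1.592, -1.593]
contact_force: [0.3, 0.7, -5.8]
gripper_width: 20.9
t 10.75 pos [476.1 245.2 176.4] j [ 0.34  0.08  1.87 -0.    1.19  0.88] F [ 0.3  0.7 -5.8] w 20.9
tool x,y,z [[-0.511, -0.859, -0.0], [0.0, 0.0, -1.0], [0.859, -0.511, 0.0]] shift cm [ 0.04  4.68 -0.02]
tool x ang -120.7 turn about y -0.0 or 180.0
```

View pics/s6c.png

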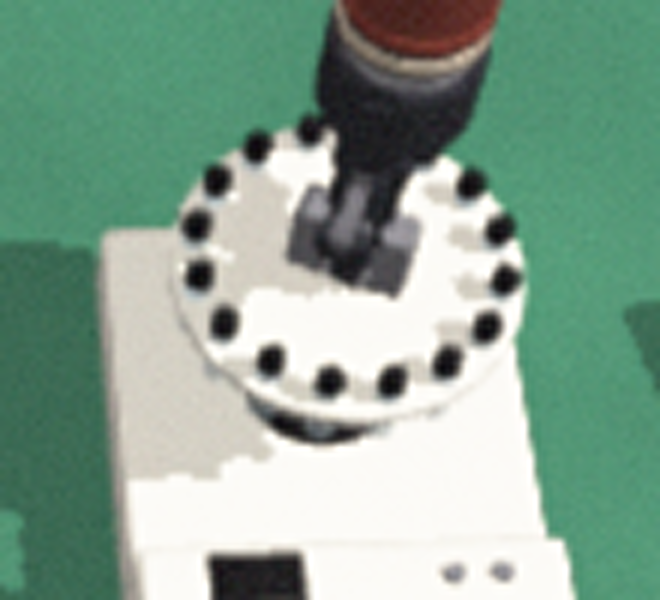

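The carousel sits centred above the flange. I'll lower it in small steps and watch the force.

```bash
python3 -m crank '[[0,0.4,0,0],[0,0.4,0,0],[0,0.4,0,0],[0,0.3,0,0],[0,0,0,0]]'
```

```text
t: 11.42
eef_pos: [475.6, 245.0, 160.8]
ee_rot: [-0.907, 1.593, -1.593]
contact_force: [0.2, -0.1, -6.0]
gripper_width: 21.0
```

The core's taper is inside the bore with no force. The teeth tops come next, at TCP z of about 155.6.

```bash
python3 -m crank '[[0,0.3,0,0],[0,0.3,0,0],[0,0.2,0,0],[0,0,0,0]]'
```

```text
t: 11.92
eef_pos: [475.7, 245.1, 153.0]
ee_rot: [-0.906, 1.593, -1.593]
contact_force: [-0.4, -0.6, -5.5]
gripper_width: 21.1
```

```bash
python3 -m crank '[[0,0.3,0,0],[0,0.3,0,0],[0,0.3,0,0],[0,0.3,0,0],[0,0,0,0]]'; python3 -m crank '[[0,0.3,0,0],[0,0.3,0,0],[0,0,0,0]]'
```

```text
t: 12.55
eef_pos: [475.6, 245.1, 140.8]
ee_rot: [-0.907, 1.593, -1.593]
contact_force: [0.6, -0.8, -5.4]
gripper_width: 20.9
t: 12.92
eef_pos: [475.6, 245.1, 134.8]
ee_rot: [-0.907, 1.593, -1.593]
contact_force: [-0.8, -0.0, -4.9]
gripper_width: 21.0
```

The keyways are over the teeth, the underside is at about 71 mm and the force stays low. Lowering the last 5 mm.

```bash
python3 -m crank '[[0,0.2,0,0],[0,0.2,0,0],[0,0.1,0,0],[0,0,0,0]]';python3 -m crank '[[0,0.1,0,0],[0,0,0,0],[0,0,0,0]]'
```

```text
t: 13.42
eef_pos: [475.8, 245.2, 130.2]
ee_rot: [-0.906, 1.593, -1.593]
contact_force: [0.1, -0.3, -5.5]
gripper_width: 21.0
t: 13.8
eef_pos: [476.2, 245.3, 129.6]
ee_rot: [-0.905, 1.592, -1.592]
contact_force: [-0.2, -0.6, -4.0]
gripper_width: 20.6
```

```bash
python3 -m crank '[[0,0.1,0,0],[0,0,0,0],[0,0,0,0]]'; python3 -m crank '[[0,0,0,0],[0,0,0,0],[0,0,0,0],[0,0,0,0],[0,0,0,0]]' -1; python3 -m crank '[[0,0,0,0],[0,-0.5,0,0],[0,-1,0,0],[0,-2,0,0],[0,-3,0,0]]';python3 -m crank '[[0,-3,0,0],[0,-3,0,0],[0,-2,0,0],[0,0,0,0],[0,0,0,0]]'
python3 - <<'E'
from look import *
plan((475.8,245,129.6),59.3)
snap('scene','s7'); snap('wrist','w7')
import cv2
t=cv2.imread('pics/s7.png');cv2.imwrite('pics/s7c.png',cv2.resize(t[110:210,335:445],None,fx=6,fy=6,interpolation=cv2.INTER_CUBIC))
E
```

```text
t: 14.18
eef_pos: [476.3, 245.3, 129.6]
ee_rot: [-0.905, 1.592, -1.592]
contact_force: [-4.8, -1.5, 6.0]
gripper_width: 21.1
t: 14.8
eef_pos: [476.0, 245.2, 128.2]
ee_rot: [-0.906, 1.593, -1.592]
contact_force: [0.6, 0.2, -0.8]
gripper_width: 85.4
t: 15.42
eef_pos: [475.3, 245.0, 193.8]
ee_rot: [-0.907, 1.593, -1.593]
contact_force: [1.0, 0.7, 0.0]
gripper_width: 85.7
t: 16.05
eef_pos: [475.5, 245.0, 272.7]
ee_rot: [-0.907, 1.593, -1.593]
contact_force: [-0.8, -0.2, -0.6]
gripper_width: 85.1
t 16.05 pos [475.5 245.  272.7] j [ 0.34 -0.01  1.78  0.    1.37  0.88] F [-0.8 -0.2 -0.6] w 85.1
tool x,y,z [[-0.511, -0.859, 0.001], [-0.001, -0.0, -1.0], [0.859, -0.511, -0.001]] shift cm [-0.02 14.31  0.04]
tool x ang -120.7 turn about y -0.0 or 180.0
```

View pics/s7c.png

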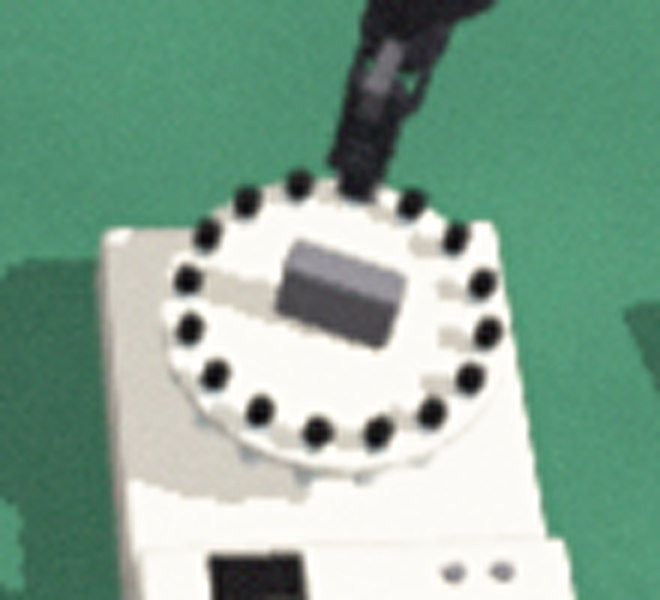

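View pics/w7.png

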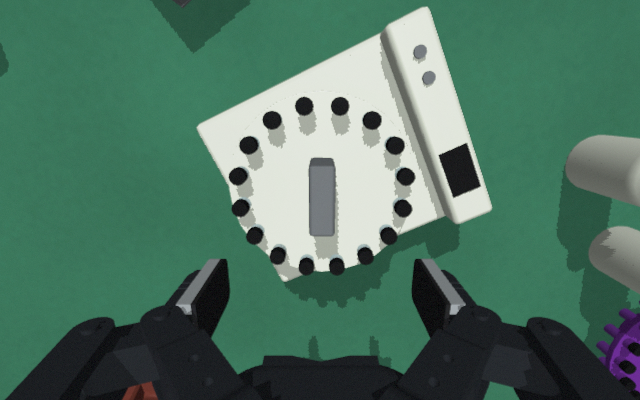

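The carousel stands on the shaft, with its fin near the image column at about (322,197). I'll check its centre, angle and height with numbers.

Run:
```python
from look import *
def ct(a,o,f): return np.array(a)/f+np.array(o)-0.5*(1-1/f)
v=[(304,106),(340,106),(372,121),(395,145),(406,176),(403,208),(388,236),(365,256),(337,266),(306,266),(278,256),(255,236),(240,208),(238,176),(249,145),(272,120)]
for z in (137,139,141): print(z,circ(back('w7',v,z)))
f=back('w7',[(310,167),(334,167),(334,235),(310,235)],166);d=(f[0]+f[1]-f[2]-f[3]);print('fin',f.mean(0),np.linalg.norm(d)/2,np.degrees(np.arctan2(d[1],d[0])))
vs=ct([(299,185),(412,204),(455,239),(482,285),(488,333),(470,380),(432,412),(378,432),(317,433),(260,411),(214,376),(189,328),(187,280),(206,236),(245,203)],(335,110),6)
for z in (137,139,141): print('scene',z,circ(back('s7',vs,z)))
```

```text
137 (array([476.83894592, 245.14401234]), np.float64(76.97903895186501))
139 (array([477.11187404, 245.61711099]), np.float64(76.4240065891875))
141 (array([477.38480216, 246.09020963]), np.float64(75.86897422650769))
fin [476.76365198 244.66883991 166.        ] 58.79042763053768 59.338053023074565
scene 137 (array([483.24681327, 241.78937809]), np.float64(77.79535736264533))
scene 139 (array([484.53064068, 241.22591779]), np.float64(77.67018277728445))
scene 141 (array([485.81446809, 240.66245748]), np.float64(77.54500819192766))
```

Run:
```python
from look import *
a=cv2.imread('pics/scene0.png').astype(int);b=cv2.imread('pics/s7.png').astype(int);d=np.abs(a-b).max(2)
for n,(x,y,w,h) in dict(bottles=(285,250,80,45),beaker=(133,170,35,38),tray=(455,150,48,52)).items(): print(n,(d[y:y+h,x:x+w]>60).sum())
env.job_done()
```

```text
bottles 0
beaker 0
tray 0
the job is handed in; nothing more can be done
```

I lifted the white carousel by its fin, carried it to the autosampler and turned it to the teeth, which I measured at 59.3°. I then lowered it onto the shaft, let go and backed off about 14 cm. The job was handed in at about 16 s; no verdict came back.

**Seating:** The carousel slid down with no jam. It met the flange at TCP z = 129.6 mm, exactly 66 mm above the height at which I gripped it. The largest contact load was about 6 N.

**Position and angle:** The wrist camera put the carousel axis at (476.8, 245.1) and the shaft at (475.3, 245.2), about 1.5 mm apart and within the 6 mm limit. The fin measured 59.3°, in line with the teeth. The vial circle measured about the same radius as before the pick (77.0 against 77.2 mm), which fits the home height.

**Bystanders:** The bottles, beaker and tray show no change between the first and last scene pictures. The gripper was clear of everything when I handed in.

**One disagreement:** The scene camera puts both the flange and the carousel 6–7 mm farther out in x than the wrist camera does. By its own readings the two axes are about 2.5 mm apart. I took this as its calibration error and relied on the wrist camera.

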